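Set out a consignment on the viewing rack in lot order

TASK

The buyer is about to look at the four lots: the jar, the ring case, the vial and the oblong gem box. Move them from the dark wooden safe rack to the white viewing rack, one lot to a bay, in the same left-to-right order in which they stand now so that they still match the list. Keep each lot upright on the way, set it down rather than dropping it, and leave it standing flat on the felt inside its bay.

Things in the scene. Friction and masses are not known exactly. Their poses are not given: they have to be found in the camera images.
- jar: round clear jar with a white screw lid, 46 mm diameter at the lid (43 mm below it), 38 mm tall, about 70 g. Origin: centre of its underside, z up.
- ring_case: square ring case in dark leatherette with a brass seam, 42 x 42 mm, 38 mm tall, about 80 g. Origin: centre of its underside, z up. x and y are square to its sides; it stands within 0.3 rad of square to its rack.
- vial: tall slim clear vial with an aluminium cap, 27 mm diameter at the cap (26 mm below it), 62 mm tall, about 50 g. Origin: centre of its underside, z up.
- gem_box: oblong box, white below and clear above, showing one stone: 30 mm along its x, 48 mm along its y, 36 mm tall, about 55 g. Origin: centre of its underside, z up. Its long side lies within 0.3 rad of its rack's row direction.
- safe_rack: dark wooden rack, four bays in a row with grey felt; holds the lots at the start. Fixed; 78 x 278 x 30 mm (x, y, z). Bay centres at y = +102, +34, -34, -102 mm, each 66 x 62 mm inside; felt floor 22 mm above the table, fences 6 mm thick, 8 mm above the felt. Origin: centre of its underside; +y end = left end seen from the robot, yaw under 0.25 rad. May stand left or right of the other rack.
- viewing_rack: white plastic rack, four bays in a row with pale felt; empty at the start. Fixed; 78 x 278 x 30 mm (x, y, z). Bay centres at y = +102, +34, -34, -102 mm, each 66 x 62 mm inside; felt floor 22 mm above the table, fences 6 mm thick, 8 mm above the felt. Origin: centre of its underside; +y end = left end seen from the robot, yaw under 0.25 rad. May stand left or right of the other rack.
- bay_jar: the grey felt floor (66 x 62 x 2 mm, fixed) of that bay of the safe rack in which the round jar stands at the start; it stays there and so keeps the old order. Origin: centre of its underside, 20 mm above the table; axes as the safe rack's.
- bay_ring_case: the grey felt floor (66 x 62 x 2 mm, fixed) of that bay of the safe rack in which the square ring case stands at the start; it stays there and so keeps the old order. Origin: centre of its underside, 20 mm above the table; axes as the safe rack's.
- bay_vial: the grey felt floor (66 x 62 x 2 mm, fixed) of that bay of the safe rack in which the tall vial stands at the start; it stays there and so keeps the old order. Origin: centre of its underside, 20 mm above the table; axes as the safe rack's.
- bay_gem_box: the grey felt floor (66 x 62 x 2 mm, fixed) of that bay of the safe rack in which the oblong gem box stands at the start; it stays there and so keeps the old order. Origin: centre of its underside, 20 mm above the table; axes as the safe rack's.

How it is judged:
At the end, for the whole second after the job is handed in: Each lot stands upright (0.1 rad), at rest on the viewing rack's felt (4 mm), in the bay with the same place in the row, counted from the left, as its old bay in the safe rack: its centre within 20 mm along the row and 22 mm across it of the bay's middle (((y of bay_jar in the frame of safe_rack between 0.082 and 0.122 m and y of jar in the frame of viewing_rack between 0.082 and 0.122 m) or (y of bay_jar in the frame of safe_rack between 0.014 and 0.054 m and y of jar in the frame of viewing_rack between 0.014 and 0.054 m) or (y of bay_jar in the frame of safe_rack between -0.054 and -0.014 m and y of jar in the frame of viewing_rack between -0.054 and -0.014 m) or (y of bay_jar in the frame of safe_rack between -0.122 and -0.082 m and y of jar in the frame of viewing_rack between -0.122 and -0.082 m)) and x of jar in the frame of viewing_rack between -0.022 and 0.022 m and z of jar in the frame of viewing_rack between 0.0185 and 0.0265 m and angle between each of jar, ring_case, vial, gem_box's own z axis and vertical below 0.1 rad and linear speed of each of jar, ring_case, vial, gem_box below 0.02 m/s and angular speed of each of jar, ring_case, vial, gem_box below 0.3 rad/s and ((y of bay_ring_case in the frame of safe_rack between 0.082 and 0.122 m and y of ring_case in the frame of viewing_rack between 0.082 and 0.122 m) or (y of bay_ring_case in the frame of safe_rack between 0.014 and 0.054 m and y of ring_case in the frame of viewing_rack between 0.014 and 0.054 m) or (y of bay_ring_case in the frame of safe_rack between -0.054 and -0.014 m and y of ring_case in the frame of viewing_rack between -0.054 and -0.014 m) or (y of bay_ring_case in the frame of safe_rack between -0.122 and -0.082 m and y of ring_case in the frame of viewing_rack between -0.122 and -0.082 m)) and x of ring_case in the frame of viewing_rack between -0.022 and 0.022 m and z of ring_case in the frame of viewing_rack between 0.0185 and 0.0265 m and ((y of bay_vial in the frame of safe_rack between 0.082 and 0.122 m and y of vial in the frame of viewing_rack between 0.082 and 0.122 m) or (y of bay_vial in the frame of safe_rack between 0.014 and 0.054 m and y of vial in the frame of viewing_rack between 0.014 and 0.054 m) or (y of bay_vial in the frame of safe_rack between -0.054 and -0.014 m and y of vial in the frame of viewing_rack between -0.054 and -0.014 m) or (y of bay_vial in the frame of safe_rack between -0.122 and -0.082 m and y of vial in the frame of viewing_rack between -0.122 and -0.082 m)) and x of vial in the frame of viewing_rack between -0.022 and 0.022 m and z of vial in the frame of viewing_rack between 0.0185 and 0.0265 m and ((y of bay_gem_box in the frame of safe_rack between 0.082 and 0.122 m and y of gem_box in the frame of viewing_rack between 0.082 and 0.122 m) or (y of bay_gem_box in the frame of safe_rack between 0.014 and 0.054 m and y of gem_box in the frame of viewing_rack between 0.014 and 0.054 m) or (y of bay_gem_box in the frame of safe_rack between -0.054 and -0.014 m and y of gem_box in the frame of viewing_rack between -0.054 and -0.014 m) or (y of bay_gem_box in the frame of safe_rack between -0.122 and -0.082 m and y of gem_box in the frame of viewing_rack between -0.122 and -0.082 m)) and x of gem_box in the frame of viewing_rack between -0.022 and 0.022 m and z of gem_box in the frame of viewing_rack between 0.0185 and 0.0265 m); the robot touches nothing.
It fails at once if a lot is tipped by more than about 35 degrees (angle between any of jar, ring_case, vial, gem_box's own z axis and vertical above 0.6 rad).
It fails at once if a lot is let go in the air, more than 20 mm above the felt ((height (world z) of jar above 0.042 m and contact force between jar and anything else below 0.005 N) or (height (world z) of ring_case above 0.042 m and contact force between ring_case and anything else below 0.005 N) or (height (world z) of vial above 0.042 m and contact force between vial and anything else below 0.005 N) or (height (world z) of gem_box above 0.042 m and contact force between gem_box and anything else below 0.005 N)).
It also fails if it takes over 99 s, if anything falls off the work surface, if the arm or the gripper's body presses on something with over 40 N, if the wrist force passes 120 N, or if a joint passes its speed limit or range.

ROBOT

A 7-joint arm with a two-finger parallel gripper is mounted at the origin on the work surface. World frame = base frame: x ahead of the robot, y to its left, z up, the work surface at z = 0. Lengths are in m, angles in rad, forces in N, time in s.
With the tool pointing down it reaches from about 0.35 to 0.9 m from the base axis. Payload 8.1 kg.
Tool frame: the origin (TCP) lies between the finger pads; the fingertips stand 25 mm ahead of it and the grasp point (between the pads) lies 6 mm ahead of it; z points along the fingers, y is the direction in which the jaws open and shut (so a half turn about z gives the same grasp; the last joint's range is limited). The gripper opens to 92 mm and grips with 3 to 60 N. Pads are 19 mm wide; open, the fingers measure 130 mm over their backs; the gripper's body (75 mm by 190 mm) begins 47 mm behind the grasp point.
Start: joints at [1.039, 0.434, 0.025, 1.573, -0.012, 1.134, -0.075], TCP at [0.26, -0.568, 0.252] pointing down, gripper open.
Joint ranges: [-2.62, 2.62], [-0.44, 2.09], [-1.27, 1.32], [0.08, 2.57], [-1.32, 4.46], [0.12, 2], [-2.74, 2.74]. Speed limits (rad/s): [2.22, 2.22, 3.01, 3.01, 3.14, 3.14, 3.14].

INTERFACE

Orientations are given as a rotation vector (axis times angle).
In Python, from cell import * gives the robot as it stands.
- The arm moves only by the shell command python3 -m jog 'ROWS' [FORCE]. ROWS is JSON, one flat list of numbers, 5 for each row, row after row: the finger opening in mm, from 0 to 91.8, then the shift along the tool's x, y, z in units of 40 mm (1.0 is 40 mm), then the turn about the tool's z in units of 6 degrees (1.0 is 6 degrees). A call has 1 to 20 rows; each row shifts and turns the pose as measured when the row begins, along the tool's axes as they then stand; what a row does not reach is not made up. A row lasts 1/12 s, in which the tool goes at most 41.7 mm and 7.16 degrees, less where a joint would pass 70% of its speed; a pose out of reach is approached as far as the arm can. A call is refused whole if a number of a shift passes 1 or a number of a turn 1, either way. A call with a gripper value outside its range is refused whole. The fingers move at their own pace and stop on an object; FORCE is the grip in N (left out, the last holds). Time passes only in rows, so rows that do not move let the fingers close. It gives the time, the measured TCP pose, the force and the opening at its end, in the units of the state.
- observe(): the state, without advancing time (a new reading comes with each control period).
- get_image(name): name is "side" or "top"; returns the picture (480x640x3 uint8, red, green, blue); there is no depth.
- camera_params(name): a dict with "intrinsics" (3x3 intrinsics, pixels), "xyz" and "orientation" of the camera in the world. Camera axes: x right, y down, z forward; pixel columns grow to the right and rows downward; lengths in m; the calibration is good to about 2 mm. A picture is of the moment at which its call begins. camera_params takes no time and is no camera call.
- sign_off(): hands the job in, once; it reports no verdict.
The state is a dict: "clock": time; "joints": joint angles; "dq": joint speeds; "joint_efforts": joint torques, N m; "position": TCP position; "ee_rot": TCP orientation; "force": force on the tool from outside, world axes, zero at the start; "ft_torque": the same for the moment, N m; "width": opening from 0.0 (shut) to 1.0 (fully open).
Only numpy, scipy, OpenCV 4.12 (cv2) and the standard library are available. Lean on these libraries where they do the work, as an engineer would, in place of code of your own. Each camera call takes 0.05 s, during which the arm holds its last target. There are 200 camera calls.

## Working session

There is one attempt and no reset: what is moved stays moved. The work goes in short steps, Python scripts to look and compute and a shell command to move; the robot and the scene stay as the last step left them, time stands still between calls to the robot, and variables do not carry over. Pictures are saved under pics/ and viewed, about 12 in all and at most 16, crops included, and the job is handed in when it is done.

```bash
mkdir -p pics
python3 - <<'E'
from cell import *
import cv2
for n in ("top","side"):
    cv2.imwrite(f"pics/{n}0.png",get_image(n)[:,:,::-1]); print(n,camera_params(n))
print(observe())
E
```

```text
top {'intrinsics': array([[496.80707048,   0.        , 318.89428462],
       [  0.        , 496.80707048, 239.51955015],
       [  0.        ,   0.        ,   1.        ]]), 'xyz': array([0.3524549 , 0.01662591, 0.91392021]), 'orientation': array([-1.88887086,  2.30487907, -0.26485289])}
side {'intrinsics': array([[456.24047094,   0.        , 319.29823521],
       [  0.        , 456.24047094, 236.47783981],
       [  0.        ,   0.        ,   1.        ]]), 'xyz': array([0.37983097, 0.76882585, 0.51502926]), 'orientation': array([-0.2849348 ,  2.6399316 , -1.52746909])}
{'clock': 0.1, 'joints': array([ 1.03941879,  0.43512562,  0.02494374,  1.57397507, -0.01158566,
        1.13399795, -0.07509109]), 'dq': array([-0.00060731, -0.00200886, -0.00131625, -0.00237775, -0.00037683,
        0.00100797,  0.00060468]), 'joint_efforts': array([ 3.91765789e-03, -6.69125104e+01,  9.88844857e-01, -3.15142536e+01,
       -6.03533979e-02,  3.76326183e-02,  1.33011158e-04]), 'position': array([ 0.25964732, -0.56806548,  0.25105229]), 'ee_rot': array([-3.06841148e+00, -6.68056905e-01,  6.43654075e-04]), 'force': array([ 0.33037041, -0.17140855,  0.7334837 ]), 'ft_torque': array([-0.00562203,  0.01204185,  0.00995333]), 'width': 0.9972551379396616}
```

View pics/top0.png

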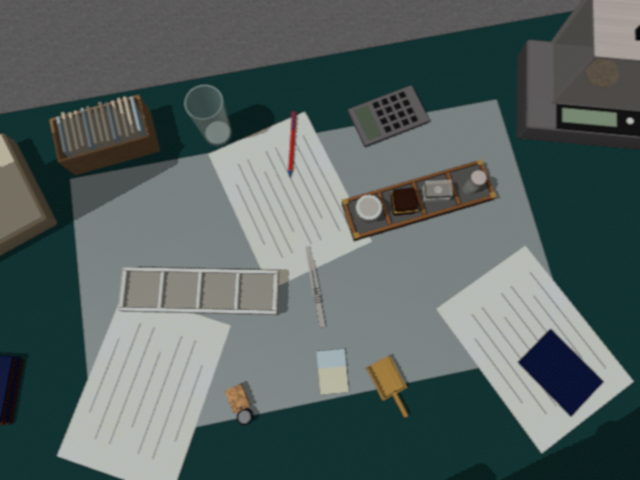

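View pics/side0.png

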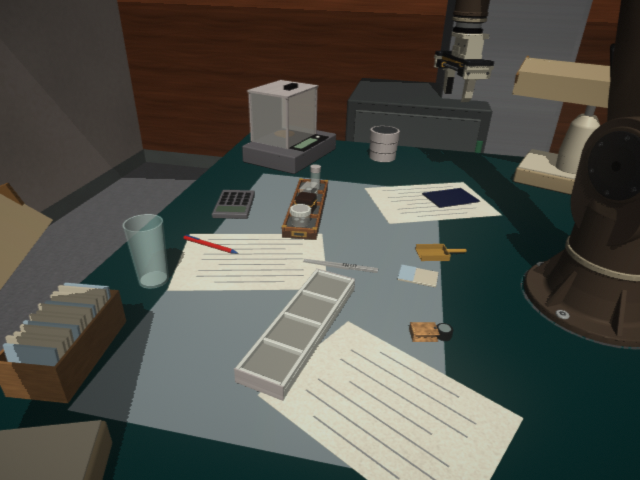

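The top view shows the white rack at left (120–278, 268–314) and the dark rack at right (345–495, 163–238). From the left, the lots are jar (369,207), ring case (405,200), gem box (438,190) and vial (478,178). The side view agrees.

```bash
cat > h.py <<'E'
from cell import *
import numpy as np, cv2
from scipy.spatial.transform import Rotation as R
def ray(n,uv,z):
    c=camera_params(n); d=np.linalg.inv(c["intrinsics"])@[uv[0],uv[1],1]
    d=R.from_rotvec(c["orientation"]).apply(d); p=c["xyz"]; return p+d*(z-p[2])/d[2]
def proj(n,P):
    c=camera_params(n); q=R.from_rotvec(c["orientation"]).inv().apply(np.array(P)-c["xyz"]); q=c["intrinsics"]@q; return q[:2]/q[2]
E
python3 - <<'E'
from h import *
im=cv2.imread("pics/top0.png"); hsv=cv2.cvtColor(im,cv2.COLOR_BGR2HSV)
a=cv2.resize(im[255:325,110:290],None,fx=4,fy=4,interpolation=cv2.INTER_CUBIC)
b=cv2.resize(im[155:245,335:505],None,fx=4,fy=4,interpolation=cv2.INTER_CUBIC)
c=np.zeros((280+360,720,3),np.uint8); c[:280,:720]=a; c[280:,:680]=b
cv2.imwrite("pics/crop1.png",cv2.resize(c,None,fx=.93,fy=.93))
for p in [(140,290),(180,290),(220,290),(258,290),(387,204),(200,290),(162,290),(369,207),(405,200),(438,188),(478,178),(350,220)]: print(p,im[p[1],p[0]],hsv[p[1],p[0]])
# felt of the white rack
for s in [(140,290),(180,290),(220,290),(258,290)]:
    m=np.zeros((482,642),np.uint8); cv2.floodFill(im.copy(),m,s,0,(14,14,14),(14,14,14),4|cv2.FLOODFILL_FIXED_RANGE|cv2.FLOODFILL_MASK_ONLY|(255<<8))
    r=cv2.minAreaRect(cv2.findNonZero(m[1:-1,1:-1])); print("felt",r,ray("top",r[0],.022))
# brown wood
m=cv2.inRange(hsv,(0,90,40),(25,255,255)); m[:155]=0;m[245:]=0;m[:,:335]=0;m[:,505:]=0
r=cv2.minAreaRect(cv2.findNonZero(m)); B=cv2.boxPoints(r); W=np.array([ray("top",q,.03) for q in B]); print("dark",B,W,[np.linalg.norm(W[i]-W[i-1]) for i in range(4)],W.mean(0))
E
```

```text
(140, 290) [125 135 136] [ 27  21 136]
(180, 290) [124 133 136] [ 23  23 136]
(220, 290) [126 135 137] [ 25  20 137]
(258, 290) [125 134 136] [ 25  21 136]
(387, 204) [47 49 48] [45 10 49]
(200, 290) [130 135 134] [ 36   9 135]
(162, 290) [127 133 132] [ 35  12 133]
(369, 207) [150 157 159] [ 23  14 159]
(405, 200) [ 9 18 39] [  9 196  39]
(438, 188) [150 156 156] [ 30  10 156]
(478, 178) [156 161 170] [ 11  21 170]
(350, 220) [ 45  76 115] [ 13 155 115]
felt ((141.5511932373047, 289.0052795410156), (33.202125549316406, 39.61616897583008), 5.90614128112793) [0.53278572 0.31050084 0.022     ]
felt ((180.5, 289.5), (37.0, 33.0), 90.0) [0.51806597 0.24162016 0.022     ]
felt ((218.29440307617188, 290.378173828125), (31.989925384521484, 37.76093673706055), 4.085616588592529) [0.50308479 0.17495965 0.022     ]
felt ((256.8186950683594, 291.0327453613281), (31.0551700592041, 37.25021743774414), 2.2906100749969482) [0.48826459 0.10703526 0.022     ]
dark [[340.8773  199.91397]
 [485.08493 157.70685]
 [496.81534 197.78574]
 [352.6077  239.99286]] [[ 0.62416862 -0.07596933  0.03      ]
 [ 0.65231353 -0.36176948  0.03      ]
 [ 0.57095537 -0.36150509  0.03      ]
 [ 0.54488754 -0.0811808   0.03      ]] [np.float64(0.07945218385032198), np.float64(0.2871826264607643), np.float64(0.08135859023581458), np.float64(0.2815337317596573)] [ 0.59808126 -0.22010617  0.03      ]
```

View pics/crop1.png

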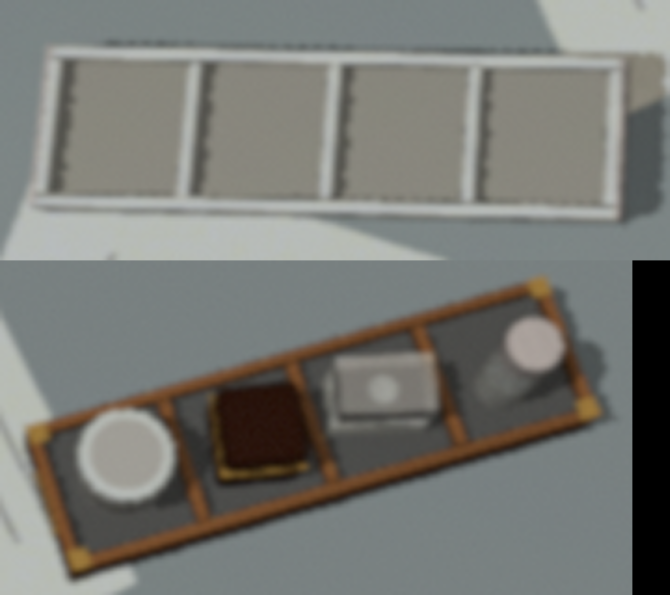

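The crop shows the white rack's outer top corners at full-image pixels of about (122.9,267.9), (277.7,271.7), (276.7,313) and (119.4,310.4). The lot tops are jar lid (369,207), ring case (405,199), gem box (438,189) and vial cap (479,177.5).

```bash
cat >> h.py <<'E'
def go(x,y,z,yaw):
    "yaw = world angle of the jaw axis (tool y), mod pi; prints units from present pose"
    o=observe(); M=R.from_rotvec(o["ee_rot"]).as_matrix(); p=o["position"]
    a=np.arctan2(M[1,1],M[0,1]); d=(yaw-a+np.pi/2)%np.pi-np.pi/2
    s=M.T@(np.array([x,y,z])-p)/.04
    print("pos",p.round(4),"jaw",a.round(3),"w",round(91.8*o["width"],1),"F",o["force"].round(1),"t",round(o["clock"],2),"| units",s.round(2),"turn",round(-np.degrees(d)/6,2),"toolz",M[:,2].round(3),"j7",o["joints"][6].round(2))
E
python3 - <<'E'
from h import *
im=cv2.imread("pics/top0.png"); hsv=cv2.cvtColor(im,cv2.COLOR_BGR2HSV)
C=np.array([ray("top",q,.03) for q in [(122.9,267.9),(277.7,271.7),(276.7,313),(119.4,310.4)]]); print(C,C.mean(0),[np.linalg.norm(C[i]-C[i-1]) for i in range(4)])
d=C[0]+C[3]-C[1]-C[2]; print("yawW",np.arctan2(-d[0],d[1]))
def ang(p,q,z): v=ray("top",q,z)-ray("top",p,z); return np.arctan2(v[1],v[0])
f=lambda x,y:(335+x/3.72,155+(y-260.4)/3.72)
for n,p,z in [("jar",(126,455),.06),("ring",(261,424),.06),("gem",(384,387),.058),("vial",(535,344),.084)]: print(n,ray("top",f(*p),z))
print("ring edge",ang(f(217,387),f(297,383),.06),ang(f(297,383),f(306,458),.06),"gem edge",ang(f(335,357),f(433,352),.058),ang(f(433,352),f(437,410),.058),"dark row",ang(f(38,428),f(540,283),.03))
for n,s,lo in [("jar",(369,207),(12,)*3),("vial",(478,178),(25,)*3),("ring",(405,199),(14,)*3),("gem",(434,187),(25,)*3)]:
    m=np.zeros((482,642),np.uint8); cv2.floodFill(im.copy(),m,s,0,lo,lo,4|cv2.FLOODFILL_FIXED_RANGE|cv2.FLOODFILL_MASK_ONLY|(255<<8)); print(n,cv2.minAreaRect(cv2.findNonZero(m[1:-1,1:-1])))
go(.6,-.1,.2,0)
E
```

```text
[[0.57595364 0.33653106 0.03      ]
 [0.51409694 0.06346588 0.03      ]
 [0.44174296 0.07829555 0.03      ]
 [0.50096901 0.35078191 0.03      ]] [0.50819064 0.2072686  0.03      ] [np.float64(0.07632680933198399), np.float64(0.27998365155329513), np.float64(0.073858084966615), np.float64(0.2788485942857142)]
yawW -0.21840530929183544
jar [ 0.59145626 -0.11916044  0.06      ]
ring [ 0.59385823 -0.18658282  0.06      ]
gem [ 0.6009821  -0.25019549  0.058     ]
vial [ 0.60014252 -0.31768761  0.084     ]
ring edge -1.7168996709872844 3.0136450254248133 gem edge -1.7157187825762283 2.9481786089981625 dark row -1.4764713502907163
jar ((369.0, 206.5), (17.0, 18.0), 90.0)
vial ((478.5, 177.0), (12.0, 13.0), 90.0)
ring ((405.6099548339844, 199.27000427246094), (21.354623794555664, 23.7587890625), 81.8698959350586)
gem ((438.1882019042969, 187.4470672607422), (15.032514572143555, 25.616634368896484), 85.60128784179688)
pos [ 0.2596 -0.5681  0.2511] jaw -1.142 w 91.5 F [ 0.3 -0.2  0.7] t 0.1 | units [12.6  -7.1   1.28] turn -10.91 toolz [-0.001  0.001 -1.   ] j7 -0.08
```

```bash
python3 -m jog '[75,0,0,0,-1,75,0,0,0,-1,75,0,0,0,-1,75,0,0,0,-1,75,0,0,0,-1,75,0,0,0,-1,75,0,0,0,-1,75,0,0,0,-1,75,0,0,0,-1,75,0,0,0,-1,75,0,0,0,-1,75,0,0,0,-0.8]' 15; python3 -c "
from h import *
go(.592,-.119,.15,.094)"
```

```text
clock: 1.1
position: [0.258, -0.5648, 0.2451]
ee_rot: [-2.039, -2.373, -0.007]
force: [-0.5, -0.3, -0.3]
width: 0.815
pos [ 0.258  -0.5648  0.2451] jaw 0.151 w 74.8 F [-0.5 -0.3 -0.3] t 1.1 | units [9.73 9.94 2.45] turn 0.55 toolz [-0.007  0.011 -1.   ] j7 1.1
```

```bash
python3 -m jog '[75,0.6,0.6,0,0.6,75,0.7,0.7,0,0,75,0.7,0.7,0,0,75,0.7,0.7,0,0,75,0.7,0.7,0,0,75,0.7,0.7,0,0,75,0.7,0.7,0.1,0,75,0.7,0.7,0.2,0,75,0.7,0.7,0.2,0,75,0.7,0.7,0.2,0,75,0.7,0.7,0.2,0,75,0.7,0.7,0.2,0,75,0.7,0.7,0.2,0,75,0.5,0.5,0.2,0,75,0,0,0,0]'; python3 -c "
from h import *
go(.592,-.119,.15,.094)"
```

```text
clock: 2.35
position: [0.6055, -0.1359, 0.1778]
ee_rot: [-2.113, -2.296, -0.003]
force: [-1.0, 1.1, -0.5]
width: 0.82
pos [ 0.6055 -0.1359  0.1778] jaw 0.083 w 75.3 F [-1.   1.1 -0.5] t 2.35 | units [ 0.44 -0.29  0.71] turn -0.1 toolz [-0.014  0.015 -1.   ] j7 0.04
```

```bash
python3 -m jog '[75,0.25,-0.15,0.4,0,75,0.2,-0.15,0.4,0,75,0,0,0.3,0,75,0,0,0,0]'; python3 -c "
from h import *
go(.592,-.119,.06,.094)
a=get_image('top')[140:260,320:520];b=get_image('side')[130:250,240:400]
c=np.hstack([cv2.resize(a,(600,360)),cv2.resize(b,(480,360))]);cv2.imwrite('pics/c2.png',cv2.resize(c[:,:,::-1],None,fx=.74,fy=.74))
print(proj('side',(.592,-.119,.06)),proj('top',(.592,-.119,.06)))"
```

```text
clock: 2.68
position: [0.5918, -0.1136, 0.131]
ee_rot: [-2.104, -2.301, -0.003]
force: [-0.4, -0.4, 0.2]
width: 0.814
pos [ 0.5918 -0.1136  0.131 ] jaw 0.09 w 74.8 F [-0.4 -0.4  0.2] t 2.68 | units [-0.17  0.02  1.77] turn -0.04 toolz [-0.016  0.017 -1.   ] j7 -0.01
[300.21086234 207.9692331 ] [368.71726166 207.04384535]
```

View pics/c2.png

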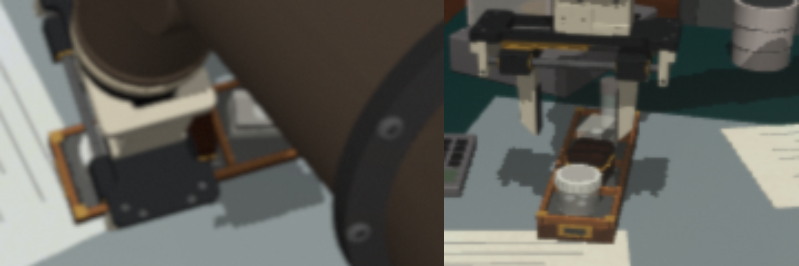

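The side crop puts the jar's lid at about (300.4,207.6) in the full image, and my estimate projects to (300.2,208.0), so the calibration agrees. The fingers straddle the row, so I'll descend.

```bash
python3 -m jog '[75,-0.17,0,0.3,0,75,0,0,0.4,0,75,0,0,0.4,0,75,0,0,0.35,0,75,0,0,0.25,0,75,0,0,0,0]'; python3 -c "
from h import *
go(.592,-.119,.06,.094)"
```

```text
clock: 3.28
position: [0.5967, -0.1271, 0.0654]
ee_rot: [-2.12, -2.302, -0.01]
force: [-0.8, 0.2, 0.7]
width: 0.815
pos [ 0.5967 -0.1271  0.0654] jaw 0.082 w 74.8 F [-0.8  0.2  0.7] t 3.28 | units [ 0.21 -0.1   0.14] turn -0.11 toolz [-0.004  0.013 -1.   ] j7 -0.03
```

```bash
python3 -m jog '[75,0.2,-0.1,0.1,0,75,0,0,0,0,75,0,0,0,0]'; python3 -c "
from h import *
go(.592,-.119,.06,.094)"
```

```text
clock: 3.53
position: [0.5922, -0.1203, 0.062]
ee_rot: [-2.123, -2.301, -0.011]
force: [0.1, -0.6, 0.5]
width: 0.817
pos [ 0.5922 -0.1203  0.062 ] jaw 0.08 w 75.0 F [ 0.1 -0.6  0.5] t 3.53 | units [ 0.03 -0.    0.05] turn -0.13 toolz [-0.003  0.012 -1.   ] j7 -0.04
```

```bash
python3 -m jog '[30,0,0,0,0,30,0,0,0,0,30,0,0,0,0,30,0,0,0,0,30,0,0,0,0,30,0,0,0,0,30,0,0,0,0,30,0,0,0,0]' 15 ; python3 -c "
from h import *
go(.531,.3076,.2,-.217)"
```

```text
clock: 4.2
position: [0.5938, -0.1201, 0.0648]
ee_rot: [-2.125, -2.304, -0.014]
force: [-0.0, 0.4, -1.3]
width: 0.495
pos [ 0.5938 -0.1201  0.0648] jaw 0.081 w 45.4 F [-0.   0.4 -1.3] t 4.2 | units [10.82 -0.69 -3.26] turn 2.85 toolz [ 0.001  0.012 -1.   ] j7 -0.04
```

```bash
python3 -m jog '[30,0,0,-0.2,0,30,0,0,-0.4,0,30,0,0,-0.5,0,30,0,0,-0.5,0,30,0,0,-0.5,0,30,0,0,-0.3,0,30,0,0,0,0]' 15 ; python3 -c "
from h import *
go(.531,.3076,.16,-.217)
cv2.imwrite('pics/c3.png',cv2.resize(get_image('side')[100:260,220:420,::-1],(600,480)))"
```

```text
clock: 4.78
position: [0.5923, -0.1208, 0.1661]
ee_rot: [-2.121, -2.303, -0.012]
force: [0.5, -0.0, -1.2]
width: 0.492
pos [ 0.5923 -0.1208  0.1661] jaw 0.082 w 45.2 F [ 0.5 -0.  -1.2] t 4.78 | units [10.8  -0.65  0.29] turn 2.85 toolz [-0.003  0.013 -1.   ] j7 0.01
```

View pics/c3.png

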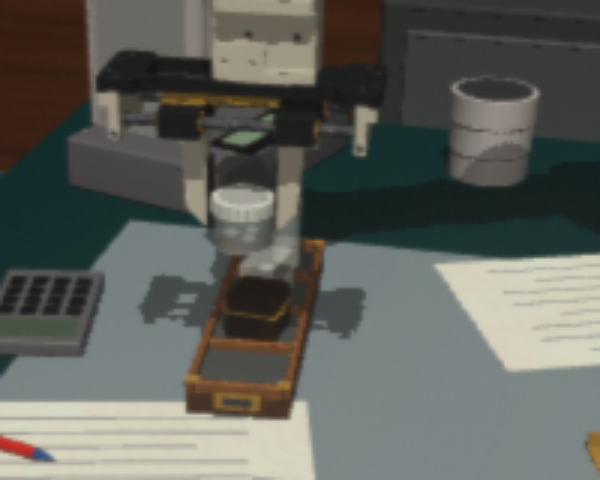

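The jar is held upright between the fingers, with its lid at (243,203) in the crop and its bay empty. Now the carry.

```bash
python3 -m jog '[30,0.3,0,0,0,30,0.6,0,0,0,30,0.8,0,0,0,30,0.8,0,0,0,30,0.8,0,0,0,30,0.8,0,0,0,30,0.8,0,0,0,30,0.8,0,0,0,30,0.8,0,0,0,30,0.8,0,0,0,30,0.8,0,0,0,30,0.8,0,0,0,30,0.6,0,0,0,30,0.3,0,0,0.7,30,0,0,0,0.8,30,0,0,0,0.8,30,0,0,0,0.5,30,0,0,0,0]'; python3 -c "
from h import *
go(.531,.3076,.065,-.217)"
```

```text
clock: 6.33
position: [0.5363, 0.3016, 0.1474]
ee_rot: [-2.423, -1.949, 0.037]
force: [0.9, -0.4, -0.9]
width: 0.493
pos [0.5363 0.3016 0.1474] jaw -0.216 w 45.2 F [ 0.9 -0.4 -0.9] t 6.33 | units [ 0.11 -0.08  2.07] turn 0.01 toolz [-0.039  0.01  -0.999] j7 -0.97
```

```bash
python3 -m jog '[30,0.1,-0.08,0.3,0,30,0,0,0.45,0,30,0,0,0.45,0,30,0,0,0.35,0,30,0,0,0.2,0,30,0,0,0,0]'; python3 -c "
from h import *
go(.531,.3076,.065,-.217)"
```

```text
clock: 6.83
position: [0.5253, 0.3097, 0.0684]
ee_rot: [-2.407, -1.964, 0.045]
force: [-0.6, -0.9, -1.2]
width: 0.5
pos [0.5253 0.3097 0.0684] jaw -0.202 w 45.9 F [-0.6 -0.9 -1.2] t 6.83 | units [-0.02  0.15  0.08] turn 0.14 toolz [-0.044  0.008 -0.999] j7 -1.01
```

```bash
python3 -m jog '[30,0,0.14,0.06,0,30,0,0,0.05,0,30,0,0,0.03,0,30,0,0,0,0]'; python3 -c "
from h import *
go(.531,.3076,.065,-.217)"
```

```text
clock: 7.17
position: [0.5295, 0.3098, 0.0643]
ee_rot: [-2.402, -1.968, 0.048]
force: [-1.1, 0.5, -0.3]
width: 0.495
pos [0.5295 0.3098 0.0643] jaw -0.198 w 45.5 F [-1.1  0.5 -0.3] t 7.17 | units [-0.05  0.05 -0.02] turn 0.18 toolz [-0.047  0.009 -0.999] j7 -1.0
```

```bash
python3 -m jog '[30,0,0.03,0.05,0,30,0,0,0.03,0,30,0,0,0,0]'; python3 -c "
from h import *
go(.531,.3076,.065,-.217)"
```

```text
clock: 7.42
position: [0.5312, 0.3101, 0.0639]
ee_rot: [-2.401, -1.969, 0.045]
force: [0.8, 1.0, -0.7]
width: 0.493
pos [0.5312 0.3101 0.0639] jaw -0.197 w 45.2 F [ 0.8  1.  -0.7] t 7.42 | units [-0.06  0.01 -0.03] turn 0.19 toolz [-0.046  0.01  -0.999] j7 -1.0
```

```bash
python3 -m jog '[30,0,0,0.08,0,30,0,0,0.04,0]'; python3 -c "
from h import *
go(.531,.3076,.065,-.217)
cv2.imwrite('pics/c4.png',cv2.resize(get_image('side')[220:420,200:400,::-1],(560,560)))"
```

```text
clock: 7.58
position: [0.5318, 0.3108, 0.0619]
ee_rot: [-2.401, -1.969, 0.042]
force: [-7.9, -4.9, 18.9]
width: 0.494
pos [0.5318 0.3108 0.0619] jaw -0.197 w 45.3 F [-7.9 -4.9 18.9] t 7.58 | units [-0.08 -0.01 -0.08] turn 0.19 toolz [-0.044  0.011 -0.999] j7 -1.0
```

View pics/c4.png

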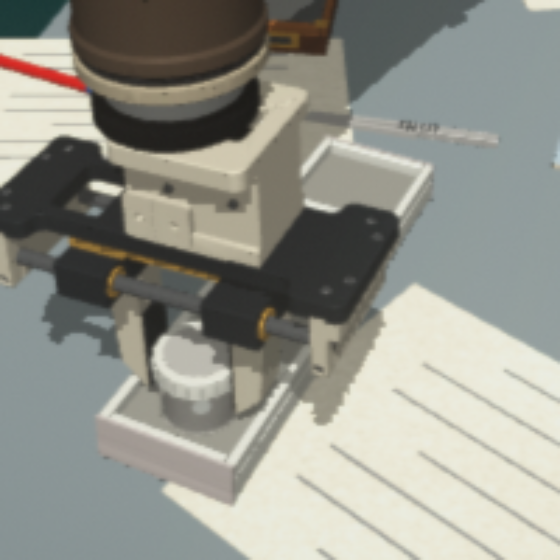

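The jar stands on the felt in the end bay (crop (195,385)), with an 18.9 N contact. Releasing and rising.

```bash
python3 -m jog '[75,0,0,-0.05,0,75,0,0,0,0,75,0,0,0,0,75,0,0,0,0,75,0,0,0,0,75,0,0,-0.2,0,75,0,0,-0.4,0,75,0,0,-0.5,0,75,0,0,-0.5,0,75,0,0,-0.4,0,75,0,0,0,0]'; python3 -c "
from h import *
go(.594,-.187,.15,-.14)"
```

```text
clock: 8.55
position: [0.537, 0.3092, 0.1478]
ee_rot: [-2.401, -1.969, 0.042]
force: [0.3, 0.6, 0.0]
width: 0.819
pos [0.537  0.3092 0.1478] jaw -0.197 w 75.1 F [0.3 0.6 0. ] t 8.55 | units [-11.89   3.82  -0.25] turn -0.55 toolz [-0.044  0.011 -0.999] j7 -0.96
```

```bash
python3 -m jog '[75,-0.3,0.1,-0.1,-0.3,75,-0.6,0.2,-0.1,-0.25,75,-0.8,0.26,0,0,75,-0.8,0.26,0,0,75,-0.8,0.26,0,0,75,-0.8,0.26,0,0,75,-0.8,0.26,0,0,75,-0.8,0.26,0,0,75,-0.8,0.26,0,0,75,-0.8,0.26,0,0,75,-0.8,0.26,0,0,75,-0.8,0.26,0,0,75,-0.8,0.26,0,0,75,-0.8,0.26,0,0,75,-0.6,0.2,0,0,75,-0.3,0.1,0,0,75,0,0,0,0]'; python3 -c "
from h import *
go(.594,-.187,.11,-.14)"
```

```text
clock: 9.97
position: [0.6228, -0.1819, 0.1396]
ee_rot: [-2.328, -2.045, 0.04]
force: [0.3, -0.4, 0.2]
width: 0.811
pos [ 0.6228 -0.1819  0.1396] jaw -0.129 w 74.5 F [ 0.3 -0.4  0.2] t 9.97 | units [-0.23 -0.66  0.77] turn 0.1 toolz [-0.047  0.015 -0.999] j7 -0.09
```

```bash
python3 -m jog '[75,-0.2,-0.3,0.2,0,75,0,-0.3,0.3,0,75,0,0,0.2,0,75,0,0,0,0,75,0,0,0,0]'; python3 -c "
from h import *
go(.594,-.187,.061,-.14)"
```

```text
clock: 10.38
position: [0.5965, -0.1788, 0.1112]
ee_rot: [-2.321, -2.048, 0.035]
force: [-0.3, 0.5, 0.3]
width: 0.816
pos [ 0.5965 -0.1788  0.1112] jaw -0.124 w 74.9 F [-0.3  0.5  0.3] t 10.38 | units [-0.23  0.02  1.25] turn 0.15 toolz [-0.047  0.019 -0.999] j7 -0.1
```

```bash
python3 -m jog '[75,-0.23,0,0.2,0.15,75,0,0,0.35,0,75,0,0,0.3,0,75,0,0,0.2,0,75,0,0,0.1,0,75,0,0,0,0]'; python3 -c "
from h import *
go(.594,-.187,.061,-.14)"
```

```text
clock: 10.88
position: [0.5971, -0.1848, 0.0632]
ee_rot: [-2.337, -2.034, 0.03]
force: [-0.1, -0.7, -0.9]
width: 0.814
pos [ 0.5971 -0.1848  0.0632] jaw -0.138 w 74.7 F [-0.1 -0.7 -0.9] t 10.88 | units [-0.07 -0.07  0.06] turn 0.02 toolz [-0.043  0.02  -0.999] j7 -0.12
```

```bash
python3 -m jog '[30,-0.06,-0.07,0.06,0,30,0,0,0.03,0,30,0,0,0,0,30,0,0,0,0,30,0,0,0,0,30,0,0,0,0,30,0,0,0,0,30,0,0,0,0]' 15 ; python3 -c "
from h import *
go(.594,-.187,.06,-.14)"
```

```text
clock: 11.55
position: [0.5947, -0.1874, 0.061]
ee_rot: [-2.339, -2.035, 0.028]
force: [0.3, -1.2, -1.2]
width: 0.467
pos [ 0.5947 -0.1874  0.061 ] jaw -0.138 w 42.8 F [ 0.3 -1.2 -1.2] t 11.55 | units [ 0.01 -0.02  0.03] turn 0.02 toolz [-0.041  0.019 -0.999] j7 -0.11
```

Gripped at 42.8 mm, which fits the 42 mm case. The place height is TCP z of about 0.061. Lifting and carrying to bay 2.

```bash
python3 -m jog '[30,0,0,-0.2,0,30,0,0,-0.4,0,30,0,0,-0.5,0,30,0,0,-0.5,0,30,0,0,-0.5,0,30,0,0,-0.3,0,30,0,0,0,0]' 15 ; python3 -c "
from h import *
go(.5163,.2412,.16,-.217)"
```

```text
clock: 12.13
position: [0.5978, -0.1886, 0.163]
ee_rot: [-2.336, -2.034, 0.03]
force: [0.5, 0.2, -0.9]
width: 0.468
pos [ 0.5978 -0.1886  0.163 ] jaw -0.137 w 42.9 F [ 0.5  0.2 -0.9] t 12.13 | units [10.36 -3.48  0.38] turn 0.76 toolz [-0.043  0.02  -0.999] j7 -0.07
```

```bash
python3 -m jog '[30,0.3,-0.1,0,0,30,0.6,-0.2,-0.05,0,30,0.8,-0.27,-0.05,0,30,0.8,-0.27,-0.05,0,30,0.8,-0.27,-0.05,0,30,0.8,-0.27,-0.05,0,30,0.8,-0.27,-0.05,0,30,0.8,-0.27,-0.05,0,30,0.8,-0.27,-0.05,0,30,0.8,-0.27,0,0,30,0.8,-0.27,0,0,30,0.8,-0.27,0,0,30,0.6,-0.2,0,0,30,0.3,-0.1,0,0.4,30,0,0,0,0.4,30,0,0,0,0,30,0,0,0,0]'; python3 -c "
from h import *
go(.5163,.2412,.1,-.217)"
```

```text
clock: 13.55
position: [0.4988, 0.2476, 0.1783]
ee_rot: [-2.404, -1.934, 0.059]
force: [0.2, 0.2, -0.9]
width: 0.468
pos [0.4988 0.2476 0.1783] jaw -0.216 w 43.0 F [ 0.2  0.2 -0.9] t 13.55 | units [-0.07  0.59  1.92] turn 0.01 toolz [-0.065  0.019 -0.998] j7 -0.91
```

```bash
python3 -m jog '[30,-0.05,0.2,0.3,0,30,0,0.2,0.4,0,30,0,0.2,0.4,0,30,0,0,0.4,0,30,0,0,0.3,0,30,0,0,0,0]'; python3 -c "
from h import *
go(.5163,.2412,.062,-.217)"
```

```text
clock: 14.05
position: [0.5196, 0.2352, 0.0966]
ee_rot: [-2.406, -1.936, 0.063]
force: [-0.6, -0.0, -0.8]
width: 0.462
pos [0.5196 0.2352 0.0966] jaw -0.215 w 42.4 F [-0.6 -0.  -0.8] t 14.05 | units [ 0.13 -0.06  0.87] turn 0.02 toolz [-0.065  0.016 -0.998] j7 -0.91
```

```bash
python3 -m jog '[30,0.12,-0.05,0.2,0,30,0,0,0.25,0,30,0,0,0.2,0,30,0,0,0.1,0,30,0,0,0.05,0,30,0,0,0,0]'; python3 -c "
from h import *
go(.5163,.2412,.062,-.217)"
```

```text
clock: 14.55
position: [0.5175, 0.2385, 0.0609]
ee_rot: [-2.408, -1.934, 0.064]
force: [-0.8, -0.4, 0.9]
width: 0.465
pos [0.5175 0.2385 0.0609] jaw -0.217 w 42.7 F [-0.8 -0.4  0.9] t 14.55 | units [ 0.06 -0.05 -0.03] turn -0.0 toolz [-0.065  0.015 -0.998] j7 -0.94
```

```bash
python3 -m jog '[30,0,0,0.05,0,30,0,0,0.04,0]'; python3 -c "
from h import *
go(.5163,.2412,.062,-.217)"
```

```text
clock: 14.72
position: [0.5172, 0.2391, 0.0599]
ee_rot: [-2.408, -1.936, 0.063]
force: [-6.0, -5.2, 18.6]
width: 0.466
pos [0.5172 0.2391 0.0599] jaw -0.216 w 42.7 F [-6.  -5.2 18.6] t 14.72 | units [ 0.05 -0.04 -0.05] turn 0.0 toolz [-0.064  0.015 -0.998] j7 -0.94
```

```bash
python3 -m jog '[75,0,0,-0.08,0,75,0,0,0,0,75,0,0,0,0,75,0,0,0,0,75,0,0,0,0,75,0,0,-0.2,0,75,0,0,-0.4,0,75,0,0,-0.5,0,75,0,0,-0.5,0,75,0,0,-0.4,0,75,0,0,0,0]'; python3 -c "
from h import *
go(.601,-.250,.15,-.16)"
```

```text
clock: 15.63
position: [0.5228, 0.2386, 0.1493]
ee_rot: [-2.406, -1.937, 0.061]
force: [0.5, 0.7, 0.6]
width: 0.814
pos [0.5228 0.2386 0.1493] jaw -0.215 w 74.8 F [0.5 0.7 0.6] t 15.63 | units [-11.51   4.51  -0.34] turn -0.53 toolz [-0.064  0.016 -0.998] j7 -0.89
```

```bash
python3 -m jog '[75,-0.3,0.1,0,-0.3,75,-0.5,0.18,0,-0.25,75,-0.5,0.18,0,0,75,-0.5,0.18,0,0,75,-0.5,0.18,0,0,75,-0.5,0.18,0,0,75,-0.5,0.18,0,0,75,-0.5,0.18,0,0,75,-0.5,0.18,0,0,75,-0.5,0.18,0,0,75,-0.5,0.18,0,0,75,-0.5,0.18,0,0,75,-0.5,0.18,0,0,75,-0.5,0.18,0,0,75,-0.5,0.18,0,0,75,-0.5,0.18,0,0,75,-0.5,0.18,0,0,75,-0.5,0.18,0,0,75,-0.5,0.18,0,0,75,-0.5,0.18,0,0]'; python3 -c "
from h import *
go(.601,-.250,.15,-.16)"
```

```text
clock: 17.3
position: [0.6001, -0.1818, 0.1322]
ee_rot: [-2.327, -2.017, 0.059]
force: [0.9, 0.3, 0.9]
width: 0.818
pos [ 0.6001 -0.1818  0.1322] jaw -0.142 w 75.1 F [0.9 0.3 0.9] t 17.3 | units [-1.68  0.23 -0.48] turn 0.17 toolz [-0.07   0.022 -0.997] j7 -0.11
```

```bash
python3 -m jog '[75,-0.4,0,0,0.17,75,-0.5,0.1,0,0,75,-0.5,0.1,0,0,75,-0.3,0,0,0,75,0,0,0,0,75,0,0,0,0]'; python3 -c "
from h import *
go(.601,-.250,.1,-.16)
a=get_image('side')[140:240,260:360];b=get_image('side')[230:400,220:380]
c=np.hstack([cv2.resize(a,(400,400)),cv2.resize(b,(380,400))]);cv2.imwrite('pics/c5.png',c[:,:,::-1])
print(proj('side',(.601,-.25,.058)))"
```

```text
clock: 17.8
position: [0.5939, -0.2587, 0.1282]
ee_rot: [-2.354, -1.981, 0.065]
force: [0.0, -0.4, 0.5]
width: 0.817
pos [ 0.5939 -0.2587  0.1282] jaw -0.171 w 75.0 F [ 0.  -0.4  0.5] t 17.8 | units [0.24 0.19 0.69] turn -0.11 toolz [-0.074  0.022 -0.997] j7 -0.02
[309.07748098 185.40566754]
```

View pics/c5.png

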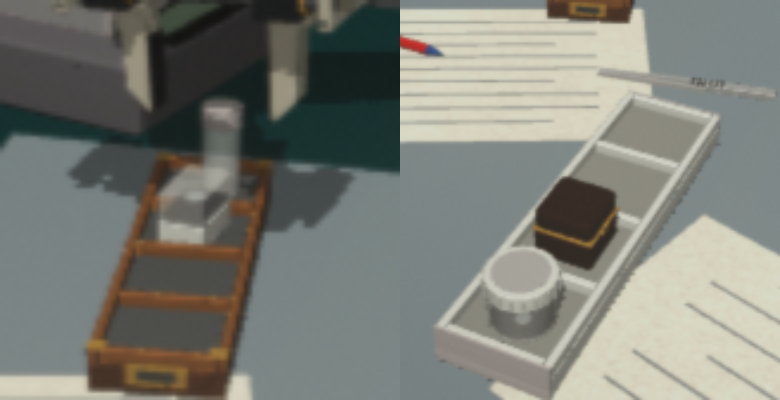

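The jar and ring case stand flat and centred in bays 1 and 2. The gem box top shows at about (309,187.5) against a prediction of (309,185.4), which is close enough. Descending.

```bash
python3 -m jog '[65,0.15,0.15,0.3,-0.1,65,0.08,0.08,0.3,0,65,0,0,0.3,0,65,0,0,0.3,0,65,0,0,0.2,0,65,0,0,0,0]'; python3 -c "
from h import *
go(.601,-.250,.061,-.16)"
```

```text
clock: 18.4
position: [0.6026, -0.2394, 0.0654]
ee_rot: [-2.329, -2.006, 0.06]
force: [-0.6, 0.4, -0.5]
width: 0.708
pos [ 0.6026 -0.2394  0.0654] jaw -0.148 w 65.0 F [-0.6  0.4 -0.5] t 18.4 | units [-0.27  0.01  0.11] turn 0.11 toolz [-0.074  0.025 -0.997] j7 -0.05
```

```bash
python3 -m jog '[65,-0.25,0,0.08,0.1,65,0,0,0.02,0,65,0,0,0,0,65,0,0,0,0]'; python3 -c "
from h import *
go(.601,-.250,.061,-.16)"
```

```text
clock: 18.73
position: [0.6003, -0.2496, 0.0597]
ee_rot: [-2.339, -1.992, 0.063]
force: [-0.1, 0.2, 0.8]
width: 0.706
pos [ 0.6003 -0.2496  0.0597] jaw -0.159 w 64.8 F [-0.1  0.2  0.8] t 18.73 | units [-0.01  0.02 -0.03] turn 0.01 toolz [-0.076  0.026 -0.997] j7 -0.04
```

```bash
python3 -m jog '[15,0,0,0,0,15,0,0,0,0,15,0,0,0,0,15,0,0,0,0,15,0,0,0,0,15,0,0,0,0,15,0,0,0,0,15,0,0,0,0]' 12; python3 -m jog '[15,0,0,-0.2,0,15,0,0,-0.4,0,15,0,0,-0.5,0,15,0,0,-0.5,0,15,0,0,-0.5,0,15,0,0,-0.3,0,15,0,0,0,0]'; python3 -c "
from h import *
go(.5017,.1748,.16,-.217)"
```

```text
clock: 19.4
position: [0.6017, -0.2504, 0.0621]
ee_rot: [-2.342, -1.994, 0.059]
force: [-0.1, -0.1, -0.5]
width: 0.338
clock: 19.98
position: [0.6077, -0.252, 0.1632]
ee_rot: [-2.338, -1.992, 0.062]
force: [1.4, -0.5, -0.4]
width: 0.335
pos [ 0.6077 -0.252   0.1632] jaw -0.159 w 30.8 F [ 1.4 -0.5 -0.4] t 19.98 | units [10.11 -4.29  0.56] turn 0.55 toolz [-0.075  0.027 -0.997] j7 -0.01
```

```bash
python3 -m jog '[15,0.3,-0.13,0,0,15,0.5,-0.2,0,0,15,0.5,-0.2,0,0,15,0.5,-0.2,0,0,15,0.5,-0.2,0,0,15,0.5,-0.2,0,0,15,0.5,-0.2,0,0,15,0.5,-0.2,0,0,15,0.5,-0.2,0,0,15,0.5,-0.2,0,0,15,0.5,-0.2,0,0,15,0.5,-0.2,0,0,15,0.5,-0.2,0,0,15,0.5,-0.2,0,0,15,0.5,-0.2,0,0,15,0.5,-0.2,0,0,15,0.5,-0.2,0,0,15,0.5,-0.2,0,0,15,0.5,-0.2,0,0,15,0.3,-0.15,0,0]'; python3 -c "
from h import *
go(.5017,.1748,.12,-.217)"
```

```text
clock: 21.65
position: [0.4875, 0.1812, 0.1666]
ee_rot: [-2.32, -1.984, 0.095]
force: [0.1, -0.3, -0.1]
width: 0.334
pos [0.4875 0.1812 0.1666] jaw -0.155 w 30.7 F [ 0.1 -0.3 -0.1] t 21.65 | units [-0.11  0.5   1.12] turn 0.59 toolz [-0.104  0.026 -0.994] j7 -0.74
```

```bash
python3 -m jog '[15,-0.1,0.2,0.3,0.3,15,0,0.2,0.4,0.3,15,0,0.1,0.4,0,15,0,0,0.3,0,15,0,0,0,0]'; python3 -c "
from h import *
go(.5017,.1748,.062,-.217)"
```

```text
clock: 22.07
position: [0.4933, 0.1815, 0.1036]
ee_rot: [-2.374, -1.916, 0.105]
force: [-0.7, -0.0, -0.3]
width: 0.336
pos [0.4933 0.1815 0.1036] jaw -0.213 w 30.8 F [-0.7 -0.  -0.3] t 22.07 | units [-0.12  0.36  1.01] turn 0.04 toolz [-0.109  0.026 -0.994] j7 -0.81
```

```bash
python3 -m jog '[15,-0.1,0.15,0.2,0,15,0,0.15,0.25,0,15,0,0.05,0.25,0,15,0,0,0.15,0,15,0,0,0.05,0,15,0,0,0,0]'; python3 -c "
from h import *
go(.5017,.1748,.062,-.217)"
```

```text
clock: 22.57
position: [0.5018, 0.1739, 0.0622]
ee_rot: [-2.375, -1.913, 0.108]
force: [-3.1, -1.1, 11.5]
width: 0.334
pos [0.5018 0.1739 0.0622] jaw -0.215 w 30.6 F [-3.1 -1.1 11.5] t 22.57 | units [ 0.02 -0.01  0.01] turn 0.02 toolz [-0.111  0.025 -0.993] j7 -0.82
```

```bash
python3 -m jog '[60,0,0,0,0,60,0,0,0,0,60,0,0,0,0,60,0,0,0,0,60,0,0,-0.1,0,60,0,0,-0.2,0,60,0,0,-0.4,0,60,0,0,-0.5,0,60,0,0,-0.5,0,60,0,0,-0.4,0,60,0,0,-0.3,0,60,0,0,0,0]'; python3 -c "
from h import *
go(.600,-.318,.17,-.16)
cv2.imwrite('pics/c6.png',cv2.resize(get_image('side')[230:400,220:380,::-1],(480,510)))"
```

```text
clock: 23.57
position: [0.5131, 0.1721, 0.1664]
ee_rot: [-2.374, -1.915, 0.105]
force: [0.8, 0.6, -0.2]
width: 0.655
pos [0.5131 0.1721 0.1664] jaw -0.213 w 60.1 F [ 0.8  0.6 -0.2] t 23.57 | units [-11.51   4.68  -0.65] turn -0.51 toolz [-0.11   0.027 -0.994] j7 -0.76
```

View pics/c6.png

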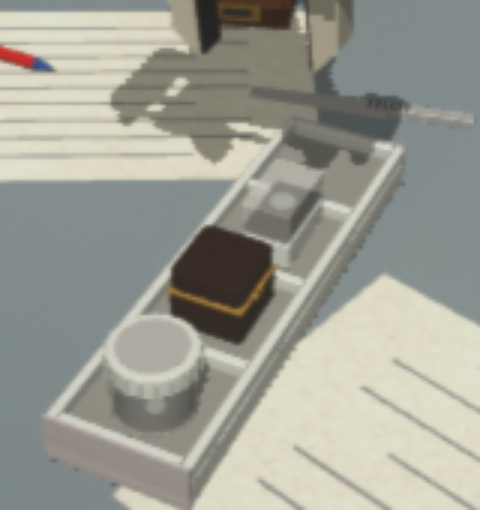

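The gem box stands flat in bay 3, at crop (285,215). Next is the vial.

```bash
python3 -m jog '[60,-0.3,0.1,-0.05,-0.3,60,-0.5,0.2,-0.05,-0.2,60,-0.6,0.24,0,0,60,-0.6,0.24,0,0,60,-0.6,0.24,0,0,60,-0.6,0.24,0,0,60,-0.6,0.24,0,0,60,-0.6,0.24,0,0,60,-0.6,0.24,0,0,60,-0.6,0.24,0,0,60,-0.6,0.24,0,0,60,-0.6,0.24,0,0,60,-0.6,0.24,0,0,60,-0.6,0.24,0,0,60,-0.6,0.24,0,0,60,-0.6,0.24,0,0,60,-0.6,0.2,0,0,60,-0.5,0.2,0,0,60,-0.3,0.1,0,0,60,0,0,0,0]'; python3 -c "
from h import *
go(.600,-.318,.13,-.16)"
```

```text
clock: 25.28
position: [0.6022, -0.2901, 0.1266]
ee_rot: [-2.295, -1.976, 0.125]
force: [-0.1, -0.6, -0.4]
width: 0.657
pos [ 0.6022 -0.2901  0.1266] jaw -0.148 w 60.3 F [-0.1 -0.6 -0.4] t 25.28 | units [-0.7   0.04 -0.1 ] turn 0.11 toolz [-0.134  0.03  -0.991] j7 0.04
```

```bash
python3 -m jog '[60,-0.35,0,-0.1,0.1,60,-0.3,0.04,-0.1,0,60,0,0,0,0,60,0,0,0,0]'; python3 -c "
from h import *
go(.600,-.318,.076,-.16)
a=get_image('side')[120:220,250:370];cv2.imwrite('pics/c7.png',cv2.resize(a[:,:,::-1],(600,500)))
print(proj('side',(.6,-.318,.084)))"
```

```text
clock: 25.62
position: [0.6001, -0.3147, 0.1335]
ee_rot: [-2.301, -1.964, 0.126]
force: [0.7, 0.9, 0.1]
width: 0.656
pos [ 0.6001 -0.3147  0.1335] jaw -0.157 w 60.2 F [0.7 0.9 0.1] t 25.62 | units [-0.1   0.21  1.42] turn 0.03 toolz [-0.137  0.033 -0.99 ] j7 0.07
[315.35415102 165.83193452]
```

View pics/c7.png

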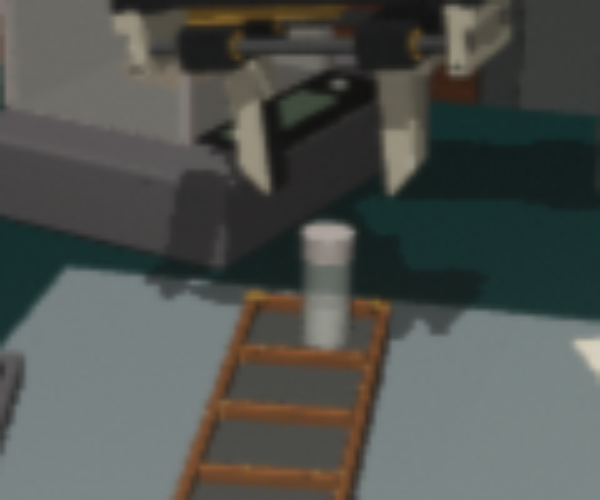

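The vial's cap is at (315.6,166.2) and was predicted at (315.4,165.8), so they match. Descending.

```bash
python3 -m jog '[60,-0.05,0.1,0.2,0,60,-0.05,0.1,0.3,0,60,0,0,0.3,0,60,0,0,0.25,0,60,0,0,0.2,0,60,0,0,0,0]'; python3 -c "
from h import *
go(.600,-.318,.076,-.16)"
```

```text
clock: 26.17
position: [0.6011, -0.3144, 0.0773]
ee_rot: [-2.295, -1.969, 0.124]
force: [-0.7, -0.3, -0.3]
width: 0.651
pos [ 0.6011 -0.3144  0.0773] jaw -0.152 w 59.8 F [-0.7 -0.3 -0.3] t 26.17 | units [-0.09 -0.01  0.03] turn 0.08 toolz [-0.137  0.034 -0.99 ] j7 0.06
```

```bash
python3 -m jog '[60,-0.08,0,0,0,60,0,0,0,0,12,0,0,0,0,12,0,0,0,0,12,0,0,0,0,12,0,0,0,0,12,0,0,0,0,12,0,0,0,0,12,0,0,0,0,12,0,0,0,0,12,0,0,0,0]' 10; python3 -c "
from h import *
go(.600,-.318,.076,-.16)"
```

```text
clock: 27.08
position: [0.6025, -0.318, 0.0791]
ee_rot: [-2.298, -1.972, 0.12]
force: [0.3, -0.7, 0.9]
width: 0.302
pos [ 0.6025 -0.318   0.0791] jaw -0.152 w 27.7 F [ 0.3 -0.7  0.9] t 27.08 | units [-0.01 -0.05  0.09] turn 0.08 toolz [-0.132  0.033 -0.991] j7 0.06
```

```bash
python3 -m jog '[12,0,0,-0.2,0,12,0,0,-0.4,0,12,0,0,-0.5,0,12,0,0,-0.5,0,12,0,0,-0.5,0,12,0,0,-0.3,0,12,0,0,0,0]'; python3 -c "
from h import *
go(.487,.1084,.18,-.217)
a=get_image('side')[90:210,250:370];cv2.imwrite('pics/c8.png',cv2.resize(a[:,:,::-1],(500,500)))"
```

```text
clock: 27.67
position: [0.6131, -0.3205, 0.1784]
ee_rot: [-2.292, -1.967, 0.126]
force: [0.8, 0.1, -0.7]
width: 0.296
pos [ 0.6131 -0.3205  0.1784] jaw -0.151 w 27.2 F [ 0.8  0.1 -0.7] t 27.67 | units [10.12 -4.69  0.78] turn 0.63 toolz [-0.14   0.036 -0.99 ] j7 0.09
```

View pics/c8.png

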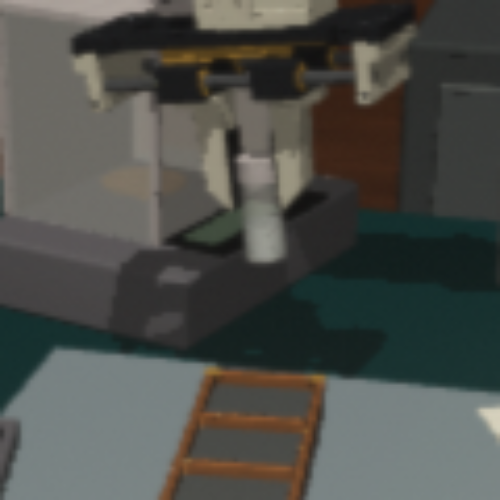

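The vial hangs between the fingers nearly upright. Carrying it to bay 4.

```bash
python3 -m jog '[12,0.3,-0.1,0,0,12,0.5,-0.2,0,0,12,0.55,-0.24,0,0,12,0.55,-0.24,0,0,12,0.55,-0.24,0,0,12,0.55,-0.24,0,0,12,0.55,-0.24,0,0,12,0.55,-0.24,0,0,12,0.55,-0.24,0,0,12,0.55,-0.24,0,0,12,0.55,-0.24,0,0,12,0.55,-0.24,0,0,12,0.55,-0.24,0,0,12,0.55,-0.24,0,0,12,0.55,-0.24,0,0,12,0.55,-0.24,0,0,12,0.5,-0.2,0,0,12,0.4,-0.1,0,0.2,12,0.2,0,0,0.4,12,0,0,0,0]'; python3 -c "
from h import *
go(.492,.1075,.12,-.217)"
```

```text
clock: 29.38
position: [0.4818, 0.1156, 0.1874]
ee_rot: [-2.324, -1.881, 0.18]
force: [0.2, 0.1, -1.1]
width: 0.286
pos [0.4818 0.1156 0.1874] jaw -0.21 w 26.2 F [ 0.2  0.1 -1.1] t 29.38 | units [-0.14  0.6   1.6 ] turn 0.07 toolz [-0.184  0.038 -0.982] j7 -0.64
```

```bash
python3 -m jog '[12,-0.1,0.15,0.3,0,12,0,0.15,0.35,0,12,0,0.15,0.35,0,12,0,0.1,0.3,0,12,0,0,0.2,0,12,0,0,0,0]'; python3 -c "
from h import *
go(.492,.1075,.082,-.217)"
```

```text
clock: 29.88
position: [0.4846, 0.1083, 0.1187]
ee_rot: [-2.312, -1.89, 0.19]
force: [-1.1, -0.9, -0.3]
width: 0.292
pos [0.4846 0.1083 0.1187] jaw -0.201 w 26.8 F [-1.1 -0.9 -0.3] t 29.88 | units [0.02 0.36 0.86] turn 0.16 toolz [-0.191  0.035 -0.981] j7 -0.64
```

```bash
python3 -m jog '[12,0,0.15,0.25,0,12,0,0.15,0.25,0,12,0,0.05,0.2,0,12,0,0,0.1,0,12,0,0,0,0]'; python3 -c "
from h import *
go(.492,.1075,.08,-.217)
a=get_image('side')[200:320,260:380];cv2.imwrite('pics/c9.png',cv2.resize(a[:,:,::-1],(560,560)))"
```

```text
clock: 30.3
position: [0.492, 0.1055, 0.0815]
ee_rot: [-2.312, -1.89, 0.191]
force: [0.5, 0.4, -0.0]
width: 0.289
pos [0.492  0.1055 0.0815] jaw -0.2 w 26.5 F [ 0.5  0.4 -0. ] t 30.3 | units [ 0.05 -0.    0.04] turn 0.16 toolz [-0.192  0.034 -0.981] j7 -0.65
```

View pics/c9.png

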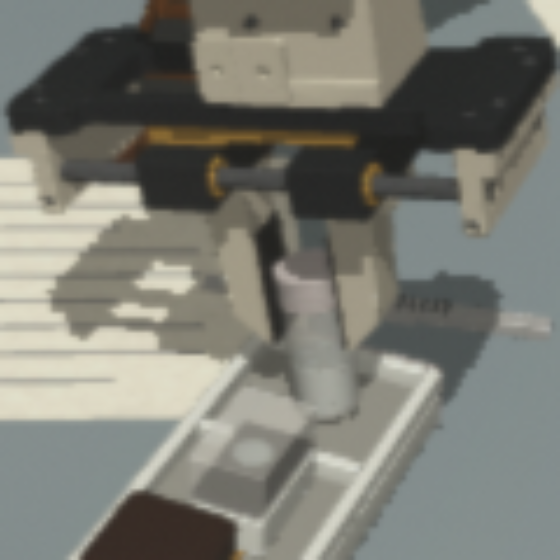

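The vial leans with the gripper, about 0.19 rad. I'll centre it, make contact, then weaken the grip so it can right itself.

```bash
python3 -m jog '[12,0.04,0.12,0,0,12,0,0,0.04,0,12,0,0,0.04,0,12,0,0,0,0]'; python3 -c "
from h import *
go(.498,.1065,.08,-.217)"
```

```text
clock: 30.68
position: [0.4994, 0.1075, 0.0802]
ee_rot: [-2.314, -1.893, 0.184]
force: [0.6, 0.8, -1.2]
width: 0.283
pos [0.4994 0.1075 0.0802] jaw -0.2 w 26.0 F [ 0.6  0.8 -1.2] t 30.68 | units [-0.03 -0.03  0.01] turn 0.16 toolz [-0.186  0.036 -0.982] j7 -0.65
```

```bash
python3 -m jog '[12,0,0,0.06,0,12,0,0,0.04,0]'; python3 -c "
from h import *
go(.498,.1065,.08,-.217)"
```

```text
clock: 30.85
position: [0.5005, 0.1088, 0.0787]
ee_rot: [-2.315, -1.894, 0.178]
force: [-2.1, -0.2, 15.5]
width: 0.289
pos [0.5005 0.1088 0.0787] jaw -0.199 w 26.6 F [-2.1 -0.2 15.5] t 30.85 | units [-0.07 -0.05 -0.02] turn 0.17 toolz [-0.182  0.037 -0.983] j7 -0.65
```

```bash
python3 -m jog '[24,0,0,0,0,24,0,0,0,0,29,0,0,0,0,29,0,0,0,0,31,0,0,0,0,31,0,0,0,0,33,0,0,0,0,33,0,0,0,0,35,0,0,0,0,35,0,0,0,0,37,0,0,0,0,37,0,0,0,0]' 3; python3 -c "
from h import *
go(.498,.1065,.08,-.217)
a=get_image('side')[200:320,260:380];cv2.imwrite('pics/c10.png',cv2.resize(a[:,:,::-1],(560,560)))"
```

```text
clock: 31.85
position: [0.5009, 0.1091, 0.0791]
ee_rot: [-2.316, -1.895, 0.176]
force: [-0.7, 0.4, -0.4]
width: 0.4
pos [0.5009 0.1091 0.0791] jaw -0.199 w 36.7 F [-0.7  0.4 -0.4] t 31.85 | units [-0.08 -0.06 -0.01] turn 0.17 toolz [-0.181  0.037 -0.983] j7 -0.65
```

View pics/c10.png

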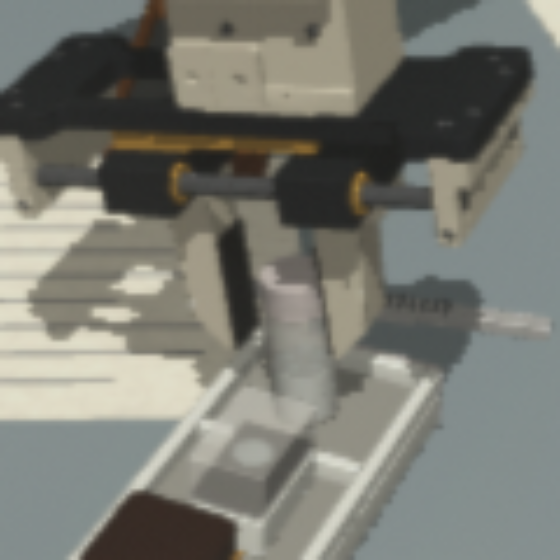

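The vial has partly righted itself (top (290,275), bottom (305,400)) and probably still rests on a pad. I'll keep opening the gripper slowly.

```bash
python3 -m jog '[40,0,0,0,0,40,0,0,0,0,43,0,0,0,0,43,0,0,0,0,47,0,0,0,0,47,0,0,0,0,52,0,0,0,0,52,0,0,0,0,58,0,0,0,0,64,0,0,0,0,64,0,0,0,0,64,0,0,0,0]'; python3 -c "
from h import *
go(.498,.1065,.08,-.217)
a=get_image('side')[200:320,260:380];cv2.imwrite('pics/c11.png',cv2.resize(a[:,:,::-1],(560,560)))"
```

```text
clock: 32.9
position: [0.501, 0.1092, 0.0792]
ee_rot: [-2.316, -1.895, 0.175]
force: [-1.3, 0.6, -0.3]
width: 0.693
pos [0.501  0.1092 0.0792] jaw -0.199 w 63.6 F [-1.3  0.6 -0.3] t 32.9 | units [-0.08 -0.06 -0.01] turn 0.17 toolz [-0.181  0.037 -0.983] j7 -0.65
```

View pics/c11.png

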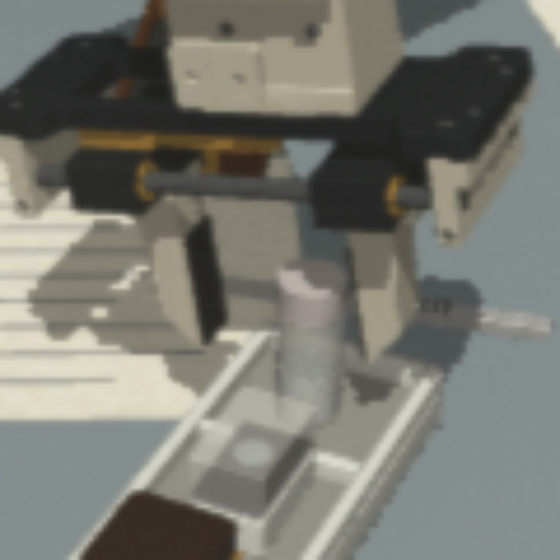

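The vial now stands upright (centre column about 310) but is near the right-hand pad. I'll shift the gripper away from it and rise vertically.

```bash
python3 -m jog '[75,0,-0.12,0,0,80,0,-0.04,-0.15,0,80,0,-0.05,-0.25,0,80,0,-0.07,-0.35,0,80,0,-0.08,-0.4,0,80,0,-0.08,-0.4,0,80,0,-0.08,-0.4,0,80,0,-0.08,-0.4,0,80,-0.5,0,-0.2,0,80,-0.7,0,0,0,80,-0.8,0,0,0,80,-0.8,0,0,0,80,-0.8,0,0,0,80,-0.8,0,0,0,80,-0.8,0,0,0,80,-0.5,0,0,0,80,0,0,0,0,80,0,0,0,0]'; python3 -c "
from h import *
go(.498,.1065,.08,-.217)
a=get_image('side')[200:400,220:400];b=get_image('top'); cv2.imwrite('pics/top9.png',b[:,:,::-1]); b=b[250:330,105:295]
c=np.hstack([cv2.resize(a,(360,400)),cv2.resize(b,(440,400//2)).repeat(2,0)]) if 0 else np.hstack([cv2.resize(a,(360,400)),cv2.copyMakeBorder(cv2.resize(b,(440,186)),0,214,0,0,0)])
cv2.imwrite('pics/c12.png',c[:,:,::-1])"
```

```text
clock: 34.45
position: [0.4493, -0.1192, 0.2042]
ee_rot: [-2.315, -1.909, 0.16]
force: [-0.3, 0.1, -0.7]
width: 0.869
pos [ 0.4493 -0.1192  0.2042] jaw -0.191 w 79.7 F [-0.3  0.1 -0.7] t 34.45 | units [5.75 0.66 3.07] turn 0.24 toolz [-0.168  0.038 -0.985] j7 -0.17
```

View pics/c12.png

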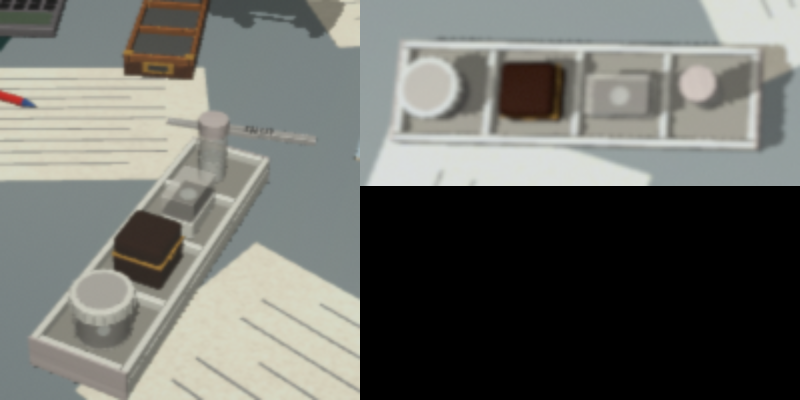

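Run:
```python
from h import *
c=np.array([.509,.208]);t=-.217
for n,p,z in [("jar",(430,88),.06),("ring",(531,91),.06),("gem",(620,95),.058),("vial",(697,84),.084)]:
    w=ray("top",(105+(p[0]-360)/2.316,250+p[1]/2.316),z)[:2]-c
    print(n,(np.array([[np.cos(t),np.sin(t)],[-np.sin(t),np.cos(t)]])@w*1000).round(1))
sign_off(); print(observe()["clock"])
```

```text
jar [ -2.1 102.5]
ring [-2.9 26.8]
gem [ -4.4 -39.4]
vial [   1.4 -100.2]
the job is handed in; nothing more can be done
the job is handed in; nothing more can be done
```

I moved the jar, ring case, gem box and vial, in that left-to-right order, one to a bay on the white viewing rack, and handed the job in at about 34.5 s.

**Final positions:** in the last side and top pictures all four stand upright and flat, and the gripper is well clear of them. I measured each lot in the viewing rack's frame. All are inside the limits of 20 mm along the row and 22 mm across it:

| Lot | Across the row (x, mm) | Along the row (y, mm) | Bay centre (y, mm) |
|---|---|---|---|
| Jar | -2 | 102 | 102 |
| Ring case | -3 | 27 | 34 |
| Gem box | -4 | -39 | -34 |
| Vial | 1 | -100 | -102 |

**Tilt problem:** the tool drifted to about 0.19 rad of tilt over the carries, and the moves gave me no way to correct it. The vial leaned by about that much while held, well under the 0.6 rad limit. I touched it to the felt and opened the fingers slowly until it stood upright. The other lots leaned less.

**Not checked:** I judged upright and at rest only from the last two pictures, not by a separate measurement.

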